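# Stand the reference chart on its kickstand

### The job

The reference chart is stored in the green rack with its back and its folded kickstand towards you. Swing the kickstand leg out by its red pull as far as it goes, lift the chart out of the rack by the black handle, and gently stand it on the black rubber mat, leaning back on its leg, square to the mat and with its printed face away from the robot, for the fitter on the far side of the bench. Leave the other things where they are.

Things in the scene. Friction and masses are not known exactly. Their poses are not given: they have to be found in the camera images.
- chart: Reference chart: grey panel 12 mm thick (x) x 150 wide (y) x 140 tall (z), 0.3 to 0.5 kg with its leg. Origin at the centre of the bottom edge; z up along the panel. The printed face (white, blue header bar, grid, colour patches) looks to -x, the back with the leg to +x. It starts upright in the rack, back to the robot.
- chart_centre (a point): Centre of the panel, 70 mm above the bottom edge; axes as chart.
- chart_handle (a point): Middle of the black handle that rises 25 mm above the middle of the panel's top edge: 14 mm thick (chart x), 50 mm wide (y). This point is 153 mm above the chart's bottom edge and 12 mm below the handle's top; axes as chart.
- chart_foot (a point): Middle of the panel's bottom edge.
- leg (a joint): Kickstand hinge: 0 = folded flat on the back, 0.70 rad = fully out at its stop. Stiff (about 0.06 N m): it stays where it is left. It starts at 0 to 0.12.
- leg_hinge (a point): Hinge of the leg, 112 mm above the bottom edge, 12.5 mm to +x of the panel's middle plane; its axis is the chart's y. The leg hangs from it and its foot swings away from the back. With the leg at its stop the chart stands leaning back about 0.35 rad (20 degrees) on the back lower edge and the leg's foot.
- leg_tab (a point): Centre of the red pull on the leg: two red discs on a pin, 20 mm across and together 24 mm wide (along chart y, the width to pinch), turning freely about the chart's y, so a fixed grip does not twist the leg. It sits 58 mm below the hinge along the leg, 30 mm out from the leg's middle plane. Axes turn with the leg (x outwards, y the hinge line, z up the leg).
- leg_foot (a point): End of the leg, 110 mm from the hinge: round black rubber foot, 54 mm wide.
- rack: Green rack fixed to the bench: base 90 x 196 x 12 mm, brackets 31 mm high above it hold the chart's lower edge in a slot 16 mm wide along y (2 mm play each side); the middle 80 mm of the slot is open for the leg. Origin at the centre of its underside; the chart stands on the base, 12 mm up.
- mat: Black rubber mat fixed to the bench, 170 mm (x) x 240 mm (y) x 4 mm thick. Origin at the centre of its underside; its -x edge is the side towards the robot.
- ring_mid: Loose steel ring, 56 mm across, 18 mm high, lying between rack and mat. Leave alone.
- v_block: Loose steel V-block 40 x 48 x 34 mm between rack and mat. Leave alone.
- dial: Loose dial indicator, white face, 94 x 56 x 20 mm, behind the work. Leave alone.
- case: Loose wooden gauge case 70 x 120 x 40 mm at the left. Leave alone.

How it is judged:
On the way:
1. the kickstand leg is swung out to its stop (value of joint leg above 0.62 rad), for 0.2 s.
At the end, for the whole second after the job is handed in: Leg out at its stop (over 0.62 rad); chart at rest on the mat, leaning back 0.2 to 0.5 rad on its leg, both feet down (below 15 mm), leg foot in the mat's near part and panel foot beyond it (so it faces away from the robot), within 60 mm of the mat's middle sideways, square to it within 0.3 rad (value of joint leg above 0.62 rad and angle between chart's own z axis and vertical between 0.2 and 0.5 rad and height (world z) of each of chart_foot, leg_foot below 0.015 m and x of chart_foot in the frame of mat between -0.02 and 0.095 m and x of leg_foot in the frame of mat between -0.1 and 0.02 m and y of chart_foot in the frame of mat between -0.06 and 0.06 m and angle between the y axis of chart and the y axis of mat, either way round below 0.3 rad and contact force between chart and mat above 1 N and linear speed of chart below 0.02 m/s and angular speed of chart below 0.1 rad/s); the robot touches nothing.
It fails at once if the chart is dropped or slammed down on the mat (over 0.5 m/s within the last 50 mm) (horizontal distance between chart_foot and mat below 0.12 m and height (world z) of chart_foot below 0.05 m and linear speed of chart above 0.5 m/s).
It fails at once if the chart falls over (angle between chart's own z axis and vertical above 1.2 rad).
It fails at once if another thing on the bench is moved by more than 30 mm (distance of any of ring_mid, v_block, dial, case from where it was at the start of the episode above 0.03 m).
It also fails if it takes over 56 s, if anything falls off the work surface, if the arm or the gripper's body presses on something with over 40 N, if the wrist force passes 120 N, or if a joint passes its speed limit or range.

### The arm

A 6-joint arm with a two-finger parallel gripper is mounted at the origin on the work surface; the furniture and walls round the work are solid. World frame = base frame: x ahead of the robot, y to its left, z up, the work surface at z = 0. Lengths are in m, angles in rad, forces in N, time in s.
With the tool pointing down it reaches from about 0.275 to 0.875 m from the base axis. Payload 12.5 kg.
Tool frame: the origin (TCP) lies on the centre line of the jaws, within the pads' length; the fingertips stand 19 mm ahead of it and the grasp point (between the pads) is the TCP (arm.tip_reach is the distance from the TCP to the fingertips, in m); y points along the fingers, x is the direction in which the jaws open and shut, and the axes are right-handed (so a half turn about y gives the same grasp; the last joint's range is limited). The gripper opens to 85 mm and grips with 20 to 120 N. Pads are 22 mm wide; open, the fingers measure 114 mm over their backs; the gripper's body (76 mm by 85 mm) begins 54 mm behind the grasp point. The pads swing forward as they close: fully open they stand 13 mm farther back than shut.
Start: joints at [1.02, 0.351, 1.652, -0, 1.139, -0.085], TCP at [0.247, 0.491, 0.216] pointing down, gripper open.
Joint ranges: [-2.75, 2.75], [-0.79, 2.1], [0.01, 2.65], [-1.57, 4.71], [0.07, 3.14], [-2.87, 2.87]. Speed limits (rad/s): [2.22, 2.22, 2.79, 3.14, 3.14, 3.14].

### API

Orientations are given as a unit quaternion [w, x, y, z].
In Python, from bench import get_state, eyes, hand_in, arm gives the robot as it stands. The module is installed in compiled form; this text tells all that it offers.
- The arm moves only by the tool apply_moves, never from a script. Its argument "plan" is text: rows parted by semicolons, each of 6 numbers parted by spaces: the shift along the tool's x, y, z in cm, then the turn, a rotation vector about the tool's x, y, z in rad. A call has 1 to 5 rows; each row is the pose to reach, as a shift and turn from the pose commanded when the call began, along the tool's axes at that moment; what a row does not reach only later rows make up. A row lasts 1/12 s, in which the tool goes at most 41.7 mm and 7.16 degrees, less where a joint would pass 70% of its speed; a pose out of reach is approached as far as the arm can. A call with a gripper value outside its range is refused whole. "claw" is the finger opening in cm, from 0 to 8.54, set as the call begins (left out, the last holds). The fingers move at their own pace and stop on an object; "newtons" is the grip in N (left out, the last holds). Time passes only in rows, so rows that repeat a pose let the fingers close. It gives the time, the measured TCP pose, the force and the opening at its end, in the units of the state.
- get_state(): the state, without advancing time (a new reading comes with each control period).
- eyes.read_camera(name): name is "scene" or "top"; returns the picture (400x640x3 uint8, red, green, blue); there is no depth.
- eyes.camera_model(name): a dict with "vfov" (degrees; the focal length in pixels is half the picture's height over the tangent of half this angle, whatever the lens; pixels are square), "cx", "cy" (the principal point, pixels), "dist" ([k1, k2, p1, p2, k3] as OpenCV has them; the pictures are not rectified), "R" (3x3) and "t" (3): a world point X has camera coordinates R X + t. Camera axes: x right, y down, z forward; pixel columns grow to the right and rows downward; lengths in m; the calibration is good to about 2 mm. A picture is of the moment at which its call begins. camera_model takes no time and is no camera call.
- hand_in(): hands the job in, once; it reports no verdict.
The state is a dict: "t": time; "joint_pos": joint angles; "qd": joint speeds; "tau": joint torques, N m; "tool_pos": TCP position; "tcp_rot": TCP orientation; "wrist_force": force on the tool from outside, world axes, zero at the start; "moment": the same for the moment, N m; "gripper_width": finger opening in m.
Only numpy, scipy, OpenCV 4.12 (cv2) and the standard library are available. Lean on these libraries where they do the work, as an engineer would, in place of code of your own. Each camera call takes 0.05 s, during which the arm holds its last target. There are 200 camera calls.

## Working session

There is one attempt and no reset: what is moved stays moved. The work goes in short steps, Python scripts to look and compute and a tool call to move; the robot and the scene stay as the last step left them, time stands still between calls to the robot, and variables do not carry over. Pictures are saved under pics/ and viewed, about 8 in all and at most 12, crops included, and the job is handed in when it is done.

Besides the shell and the picture viewer there is one more tool, called after ">>>" as a command line: name --argument value ..., lists and objects as JSON in quotes. apply_moves: Moves the arm, as the interface text tells. Its arguments: {"type":"object","properties":{"plan":{"type":"string"},"claw":{"type":"number"},"newtons":{"type":"number"}},"required":["plan"]}

```bash
mkdir -p pics
cat > h.py <<'E'
import numpy as np, cv2
from bench import get_state, eyes, hand_in, arm
from scipy.spatial.transform import Rotation as Ro
def K(n):
    m=eyes.camera_model(n); f=200/np.tan(np.radians(m["vfov"])/2)
    return np.array([[f,0,m["cx"]],[0,f,m["cy"]],[0,0,1.]]),np.array(m["dist"],float),np.array(m["R"]),np.array(m["t"])
def ray(n,uv):
    k,d,R,t=K(n); p=cv2.undistortPoints(np.array([[uv]],float),k,d)[0,0]
    v=R.T@np.array([p[0],p[1],1]); return -R.T@t, v/np.linalg.norm(v)
def onz(n,uv,z):
    c,v=ray(n,uv); return c+v*(z-c[2])/v[2]
def tri(a,b):
    (c1,v1),(c2,v2)=ray("scene",a),ray("top",b)
    s=np.linalg.lstsq(np.c_[v1,-v2],c2-c1,rcond=None)[0]
    p,q=c1+s[0]*v1,c2+s[1]*v2; return (p+q)/2,np.linalg.norm(p-q)
def proj(n,X):
    k,d,R,t=K(n); return cv2.projectPoints(np.array(X,float).reshape(-1,3),cv2.Rodrigues(R)[0],t,k,d)[0][:,0]
def rot():
    w,x,y,z=get_state()["tcp_rot"]; return Ro.from_quat([x,y,z,w])
def snap(n,f):
    im=eyes.read_camera(n); cv2.imwrite(f"pics/{f}.png",im[:,:,::-1]); return im
E
python3 - <<'E'
from h import *
a=snap("scene","s0");b=snap("top","t0")
for n in("scene","top"):
    k,d,R,t=K(n);print(n,k[0,0],d,-R.T@t,R[2])
s=get_state();print(s["tool_pos"],rot().as_matrix().round(3),s["t"],arm.tip_reach)
E
```

```text
scene 465.15389139485256 [-0.0088504  0.         0.         0.         0.       ] [-0.07216069 -0.671183    1.06852448] [ 0.49322349  0.55740854 -0.66785201]
top 444.4043917609737 [-0.01101343  0.          0.          0.          0.        ] [0.42409531 0.11473107 1.37131623] [ 0.16837834  0.00575362 -0.98570565]
[0.24683419 0.49115116 0.21531413] [[ 0.449 -0.001 -0.893]
 [ 0.893 -0.001  0.449]
 [-0.001 -1.     0.   ]] 0.1 0.019
```

View pics/s0.png

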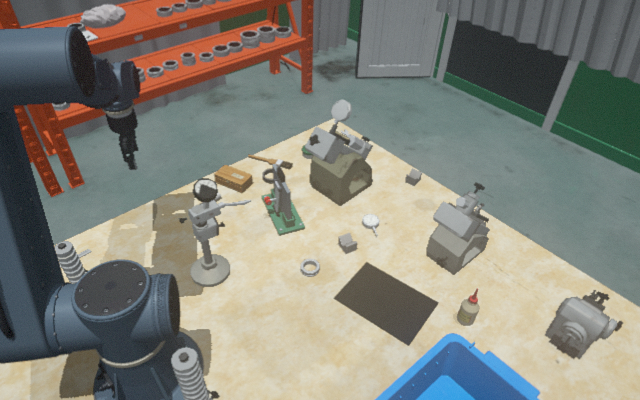

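View pics/t0.png

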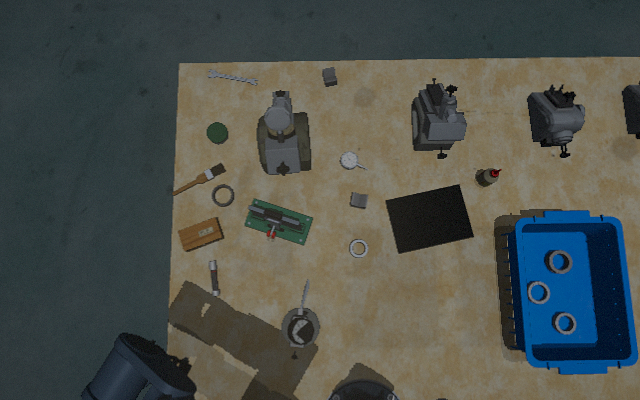

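Run:
```python
from h import *
a=cv2.imread("pics/s0.png");b=cv2.imread("pics/t0.png")
def comp(m,mn,box):
    o=np.zeros_like(m);x0,y0,x1,y1=box;o[y0:y1,x0:x1]=m[y0:y1,x0:x1]
    return [(c,cv2.contourArea(c)) for c in cv2.findContours(o,0,1)[0] if cv2.contourArea(c)>mn]
for n,im,bg,bm in(("scene",a,(240,150,320,250),(320,250,450,350)),("top",b,(235,190,325,255),(380,175,480,260))):
    h=cv2.cvtColor(im,cv2.COLOR_BGR2HSV)
    red=((h[...,0]<8)|(h[...,0]>172))&(h[...,1]>150)&(h[...,2]>90)
    for c,A in comp(red.astype(np.uint8)*255,4,bg): print(n,"red",A,c.reshape(-1,2).mean(0),cv2.boundingRect(c))
    g=cv2.inRange(h,(55,70,30),(90,255,255))
    pts=np.vstack([c for c,A in comp(g,15,bg)]);r=cv2.minAreaRect(pts);print("green",r,cv2.boxPoints(r).round(1).tolist())
    if n=="top":
        print([onz(n,q,.012).round(3).tolist() for q in cv2.boxPoints(r)])
    k=(im.max(2)<75).astype(np.uint8)*255
    c=max(comp(k,100,bm),key=lambda t:t[1])[0]; q=cv2.approxPolyDP(c,6,True).reshape(-1,2)
    w=np.array([onz(n,p,.004) for p in q]);print("mat",q.tolist(),w.round(3).tolist(),w.mean(0))
    r=cv2.minAreaRect(w[:,:2].astype(np.float32));print(r)
for nm,im,(x0,y0,x1,y1) in(("cs",a,(235,145,335,245)),("ct",b,(235,185,335,260))):
    cv2.imwrite(f"pics/{nm}.png",cv2.resize(im[y0:y1,x0:x1],None,fx=6,fy=6,interpolation=2))
A=cv2.imread("pics/cs.png");B=cv2.imread("pics/ct.png");
A=cv2.resize(A,(400,400));B=cv2.resize(B,(400,300)); cv2.imwrite("pics/c0.png",np.hstack([A,np.vstack([B,np.zeros((100,400,3),np.uint8)])]))
```

```text
scene red 5.5 [266.58823529 199.41176471] (265, 197, 5, 6)
green ((294.7810974121094, 214.1022186279297), (18.848609924316406, 3.624732255935669), 64.98310089111328) [[289.20001220703125, 206.3000030517578], [292.3999938964844, 204.8000030517578], [300.3999938964844, 221.89999389648438], [297.1000061035156, 223.39999389648438]]Traceback (most recent call last):
  File "<stdin>", line 15, in <module>
ValueError: max() iterable argument is empty
```

```bash
cat > m.py <<'E'
from h import *
a=cv2.imread("pics/s0.png");b=cv2.imread("pics/t0.png")
def comp(m,mn,box):
    o=np.zeros_like(m);x0,y0,x1,y1=box;o[y0:y1,x0:x1]=m[y0:y1,x0:x1]
    return [(c,cv2.contourArea(c)) for c in cv2.findContours(o,0,1)[0] if cv2.contourArea(c)>mn]
print(a[300,385],a[220,290],b[220,430],b[232,290])
for n,im,bg,bm in(("scene",a,(240,150,320,250),(320,250,450,350)),("top",b,(235,190,325,255),(380,175,480,260))):
    h=cv2.cvtColor(im,cv2.COLOR_BGR2HSV)
    red=((h[...,0]<8)|(h[...,0]>172))&(h[...,1]>130)&(h[...,2]>70)
    for c,A in comp(red.astype(np.uint8)*255,4,bg): print(n,"red",A,c.reshape(-1,2).mean(0),cv2.boundingRect(c))
    g=cv2.inRange(h,(50,50,30),(95,255,255))
    pts=np.vstack([c for c,A in comp(g,8,bg)]);r=cv2.minAreaRect(pts);print("green",r,cv2.boxPoints(r).round(1).tolist())
    if n=="top":
        print([onz(n,q,.012).round(3).tolist() for q in cv2.boxPoints(r)])
    k=(im.max(2)<100).astype(np.uint8)*255
    c=max(comp(k,100,bm),key=lambda t:t[1])[0]; q=cv2.approxPolyDP(c,6,True).reshape(-1,2)
    w=np.array([onz(n,p,.004) for p in q]);print("mat",q.tolist(),w.round(3).tolist(),w.mean(0))
    r=cv2.minAreaRect(w[:,:2].astype(np.float32));print(r)
A=cv2.resize(a[145:245,235:335],(400,400),interpolation=2);B=cv2.resize(b[185:260,235:335],(400,300),interpolation=2)
cv2.imwrite("pics/c0.png",np.hstack([A,np.vstack([B,np.zeros((100,400,3),np.uint8)])]))
E
python3 m.py
```

```text
[72 81 88] [108 130 104] [23 27 25] [67 82 52]
scene red 16.5 [267.13333333 199.53333333] (265, 197, 6, 6)
green ((286.142333984375, 191.0185546875), (39.4969482421875, 84.85086059570312), 4.698680400848389) [[263.0, 231.6999969482422], [269.8999938964844, 147.10000610351562], [309.29998779296875, 150.39999389648438], [302.29998779296875, 234.89999389648438]]
mat [[366, 264], [335, 298], [408, 344], [436, 302]] [[0.651, -0.092, 0.004], [0.496, -0.124, 0.004], [0.543, -0.351, 0.004], [0.702, -0.314, 0.004]] [ 0.59793773 -0.22020696  0.004     ]
((0.5994837880134583, -0.22064514458179474), (0.1637350469827652, 0.2313513457775116), 11.698183059692383)
top red 8.0 [273.08333333 234.5       ] (272, 232, 4, 6)
top red 9.0 [268.25       233.08333333] (267, 231, 4, 6)
green ((278.4000244140625, 221.30001831054688), (62.2968635559082, 28.776723861694336), 18.434947967529297) [[244.3000030517578, 225.10000610351562], [253.39999389648438, 197.8000030517578], [312.5, 217.5], [303.3999938964844, 244.8000030517578]]
[[0.585, 0.35, 0.012], [0.67, 0.323, 0.012], [0.606, 0.14, 0.012], [0.523, 0.169, 0.012]]
mat [[459, 184], [385, 200], [398, 253], [473, 237]] [[0.707, -0.321, 0.004], [0.659, -0.087, 0.004], [0.494, -0.12, 0.004], [0.54, -0.353, 0.004]] [ 0.60024966 -0.2201539   0.004     ]
((0.6000279784202576, -0.2206520140171051), (0.16995680332183838, 0.23884010314941406), 11.50471019744873)
```

View pics/c0.png

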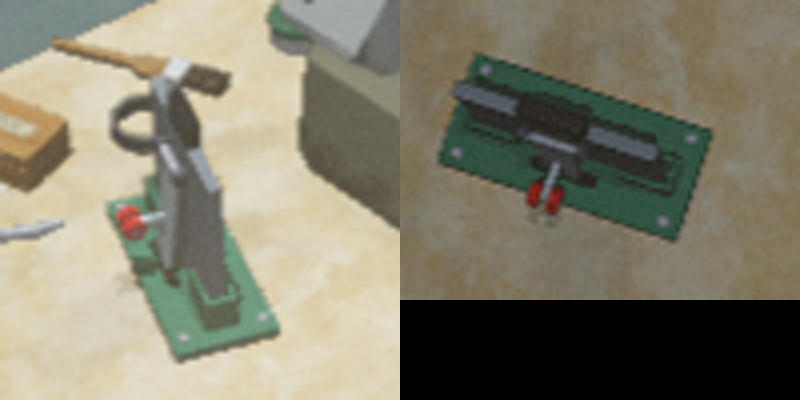

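Run:
```python
from h import *
print("tab",tri((267.3,199.5),(270.7,233.6)))
print("handle top",tri((278.5,169),(273.8,211)))
for z in(0,.1,.2,.3): print(z,"stand base/top",onz("scene",(210,270),z).round(3),onz("scene",(205,187),z).round(3),onz("top",(300,325),z).round(3),onz("top",(306,283),z).round(3))
print("stand arm tip",tri((250,203),(306,281)), "knob",tri((205,190),(297,350)))
c=np.array([.596,.2455,.012]);u=np.array([-.944,.33,0])
P=[c,c+[0,0,.153],c+[0,0,.165],c+.0425*u+[0,0,.054]]
for n in("scene","top"): print(n,proj(n,P).round(1).tolist())
print(P[3])
```

```text
tab (array([0.55119277, 0.26192545, 0.07522675]), np.float64(0.001550472922756833))
handle top (array([0.59557204, 0.24441294, 0.18853345]), np.float64(0.014104910185439095))
0 stand base/top [0.283 0.188 0.   ] [0.467 0.527 0.   ] [0.284 0.181 0.   ] [0.407 0.162 0.   ]
0.1 stand base/top [0.25  0.108 0.1  ] [0.417 0.415 0.1  ] [0.294 0.176 0.1  ] [0.409 0.158 0.1  ]
0.2 stand base/top [0.216 0.027 0.2  ] [0.366 0.303 0.2  ] [0.304 0.171 0.2  ] [0.41  0.155 0.2  ]
0.3 stand base/top [ 0.183 -0.053  0.3  ] [0.316 0.19  0.3  ] [0.315 0.166 0.3  ] [0.411 0.152 0.3  ]
stand arm tip (array([0.41731501, 0.15317201, 0.21246717]), np.float64(0.005189971143304147)) knob (array([0.28007225, 0.1616054 , 0.32918782]), np.float64(0.03947365250512213))
scene [[282.3, 210.5], [280.9, 174.5], [280.8, 171.4], [269.3, 201.4]]
top [[278.3, 221.2], [272.9, 214.3], [272.5, 213.7], [271.7, 232.5]]
[0.55588  0.259525 0.066   ]
```

```bash
cat >> h.py <<'E'
def R_from(x,y):
    x=np.array(x,float);x/=np.linalg.norm(x);y=np.array(y,float);y-=x*(x@y);y/=np.linalg.norm(y)
    return Ro.from_matrix(np.c_[x,y,np.cross(x,y)])
def go(p,Rt=None):
    s=get_state();r=rot();d=r.inv().apply(np.array(p)-s["tool_pos"])*100
    w=(r.inv()*(Rt or r)).as_rotvec()
    print("go",d.round(2),w.round(3),"t",round(s["t"],2),"q",np.round(s["joint_pos"],2),"|d|",np.linalg.norm(d).round(1),"deg",np.degrees(np.linalg.norm(w)).round(1))
cy=np.array([.33,.944,0]);cx=np.array([-.944,.33,0])
def Rtab(a): return R_from(cy,-cx*np.sin(a)-np.array([0,0,np.cos(a)]))
tab=np.array([.551,.262,.071])
E
python3 - <<'E'
from h import *
a=np.radians(35);R=Rtab(a);ap=R.as_matrix()[:,1]
go(tab-.13*ap,R); go([.30,.45,.28],R)
print(tab-.13*ap)
E
```

```text
go [ -7.77   3.79 -30.07] [-0.61  -0.125 -0.041] t 0.1 q [ 1.02  0.35  1.65  0.    1.14 -0.08] |d| 31.3 deg 35.8
go [-1.3  -6.47 -6.6 ] [-0.61  -0.125 -0.041] t 0.1 q [ 1.02  0.35  1.65  0.    1.14 -0.08] |d| 9.3 deg 35.8
[0.48061112 0.28660628 0.17748914]
```

>>> apply_moves --plan "-1 -5 -5 -0.61 -0.125 -0.04;-3 -6 -12 -0.61 -0.125 -0.04;-5 -5 -18 -0.61 -0.125 -0.04;-6.5 -3 -22 -0.61 -0.125 -0.04;-7 -2 -25 -0.61 -0.125 -0.04" --claw 5.5

```text
t: 0.52
tool_pos: [0.3909, 0.3611, 0.2494]
tcp_rot: [-0.375, 0.723, 0.516, -0.265]
wrist_force: [1.4, -0.2, -0.2]
gripper_width: 0.055
```

Run:
```python
from h import *
a=np.radians(35);R=Rtab(a);ap=R.as_matrix()[:,1]
go(tab-.10*ap,R)
```

```text
go [-4.14 15.17 -4.73] [0.006 0.001 0.004] t 0.52 q [ 0.95  0.24  1.85 -0.73  0.99  0.11] |d| 16.4 deg 0.4
```

>>> apply_moves --plan "-1 3 -1.5 0 0 0;-2 6 -3 0 0 0;-3 9.5 -4 0 0 0;-4 13 -4.7 0 0 0;-4.1 13.2 -4.7 0 0 0"

```text
t: 0.93
tool_pos: [0.4848, 0.2812, 0.1627]
tcp_rot: [-0.377, 0.724, 0.511, -0.269]
wrist_force: [-1.3, -0.2, -0.3]
gripper_width: 0.0552
```

Run:
```python
from h import *
a=np.radians(35);R=Rtab(a)
A=snap("scene","s1");B=snap("top","t1")
A=cv2.resize(A[130:250,220:340],(480,480),interpolation=2);B=cv2.resize(B[180:300,225:305],(320,480),interpolation=2)
cv2.imwrite("pics/c1.png",np.hstack([A,B])[:,:,::-1]);go(tab,R)
print(get_state()["tool_pos"],proj("scene",get_state()["tool_pos"]),proj("top",get_state()["tool_pos"]))
```

```text
go [ 0.17 11.8  -0.35] [-0.001 -0.001 -0.003] t 1.03 q [ 0.69  0.36  1.94 -0.86  0.71  0.1 ] |d| 11.8 deg 0.2
[0.48405438 0.28391312 0.1657685 ] [[243.81688984 182.79040047]] [[258.49637716 255.50784861]]
```

View pics/c1.png

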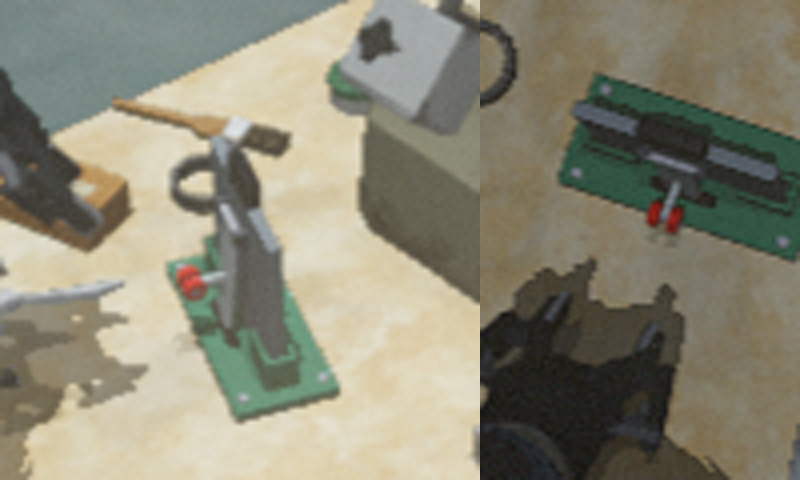

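>>> apply_moves --plan "0.2 3.5 -0.3 0 0 0;0.2 7 -0.3 0 0 0;0.2 10 -0.3 0 0 0;0.2 11.8 -0.3 0 0 0;0.2 11.8 -0.3 0 0 0"

```text
t: 1.45
tool_pos: [0.5511, 0.2636, 0.07]
tcp_rot: [-0.377, 0.723, 0.513, -0.268]
wrist_force: [-0.4, -0.3, -1.2]
gripper_width: 0.0547
```

Run:
```python
from h import *
A=snap("scene","s2");B=snap("top","t2")
A=cv2.resize(A[140:240,220:320],(400,400),interpolation=2);B=cv2.resize(B[190:290,220:320],(400,400),interpolation=2)
cv2.imwrite("pics/c2.png",np.hstack([A,B])[:,:,::-1]);go(tab,Rtab(np.radians(35)));print(get_state()["wrist_force"])
```

```text
go [-0.25  0.21  0.01] [ 0.001 -0.     0.001] t 1.55 q [ 0.58  0.57  1.89 -1.08  0.54  0.26] |d| 0.3 deg 0.1
[-0.60211099  0.45841981 -0.04217187]
```

View pics/c2.png

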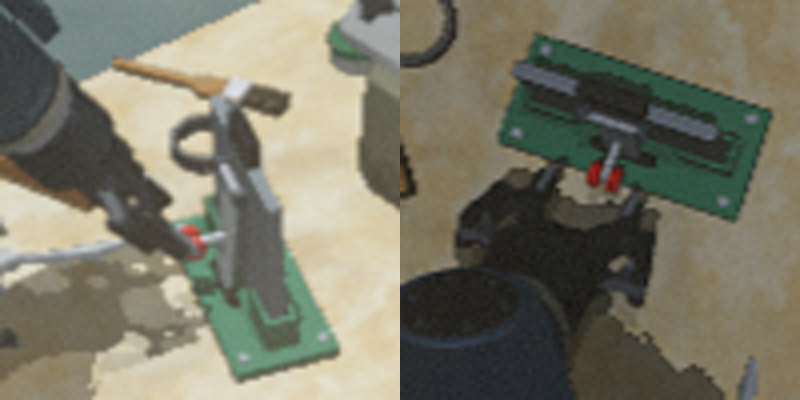

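>>> apply_moves --plan "-0.2 0.6 0 0 0 0;-0.2 0.6 0 0 0 0;-0.2 0.6 0 0 0 0;-0.2 0.6 0 0 0 0;-0.2 0.6 0 0 0 0" --claw 0 --newtons 40

```text
t: 1.97
tool_pos: [0.5535, 0.2611, 0.0675]
tcp_rot: [-0.377, 0.723, 0.514, -0.267]
wrist_force: [0.7, -0.7, -0.1]
gripper_width: 0.0002
```

>>> apply_moves --plan "0 0 0 0 0 0;0 0 0 0 0 0;0 0 0 0 0 0"

```text
t: 2.22
tool_pos: [0.5535, 0.2608, 0.067]
tcp_rot: [-0.377, 0.723, 0.513, -0.267]
wrist_force: [-0.3, 0.3, 0.4]
gripper_width: 0.0003
```

Run:
```python
from h import *
A=snap("scene","s3");B=snap("top","t3")
for n,im in(("s",A),("t",B)):
    h=cv2.cvtColor(im[:,:,::-1].copy(),cv2.COLOR_BGR2HSV);m=((h[...,0]<8)|(h[...,0]>172))&(h[...,1]>130)&(h[...,2]>70)
    x0,y0,x1,y1=(240,150,320,250) if n=="s" else (235,190,325,255)
    v,u=np.nonzero(m[y0:y1,x0:x1]);print(n,len(u),u.mean()+x0,v.mean()+y0,u.min()+x0,u.max()+x0,v.min()+y0,v.max()+y0)
s=get_state()
for n in("scene","top"):print(proj(n,[s["tool_pos"],s["tool_pos"]+.019*rot().as_matrix()[:,1]]))
A=cv2.resize(A[170:220,240:290],(400,400),interpolation=2);B=cv2.resize(B[210:260,245:295],(400,400),interpolation=2)
cv2.imwrite("pics/c3.png",np.hstack([A,B])[:,:,::-1])
```

```text
s 12 267.75 200.83333333333334 266 270 198 203
t 20 271.6 232.6 267 275 230 235
[[268.4725562  201.27293294]
 [271.92501272 204.06732536]]
[[271.26897248 233.29628813]
 [273.07141444 230.34886932]]
```

View pics/c3.png

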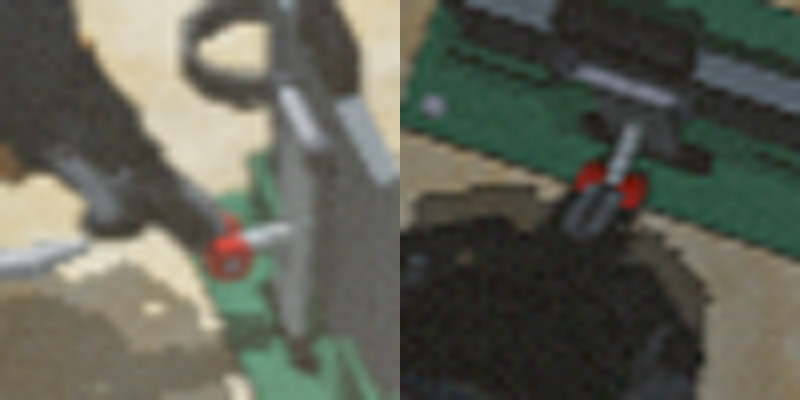

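Run:
```python
from h import *
p,e=tri((245,186.3),(268.75,260));T=np.array([.48405,.28391,.16577]);r=Rtab(np.radians(35))
print(p,e,"tip in tool frame",r.inv().apply(p-T))
for z in(.13,.15,.17,.19):
  P=[onz("top",q,z) for q in((246.75,253.75),(268.75,260))];print(z,[r.inv().apply(q-T).round(3).tolist() for q in P])
print(tri((267.3,199.5),(270.7,233.6)))
A=cv2.imread("pics/s1.png");A=cv2.resize(A[160:210,215:265],(400,400),interpolation=2)
B=cv2.imread("pics/t1.png");B=cv2.resize(B[230:280,235:285],(400,400),interpolation=2)
for im,n,o in((A,"scene",(215,160)),(B,"top",(235,230))):
  for q,c in((T,(0,255,255)),(T+r.apply([0,.019,0]),(255,0,255))):
    u=(proj(n,q)[0]-o+.5)*8;cv2.circle(im,tuple(int(v) for v in u),4,c,-1)
cv2.imwrite("pics/c4.png",np.hstack([A,B]))
```

```text
[0.47067065 0.25504395 0.17781412] 0.0012564861555034788 tip in tool frame [-0.03166417 -0.01164645 -0.00436546]
0.13 [[0.038, 0.026, 0.025], [-0.026, 0.028, 0.023]]
0.15 [[0.035, 0.01, 0.014], [-0.028, 0.011, 0.011]]
0.17 [[0.031, -0.007, 0.002], [-0.031, -0.005, -0.0]]
0.19 [[0.027, -0.023, -0.009], [-0.033, -0.021, -0.012]]
(array([0.55119277, 0.26192545, 0.07522675]), np.float64(0.001550472922756833))
```

View pics/c4.png

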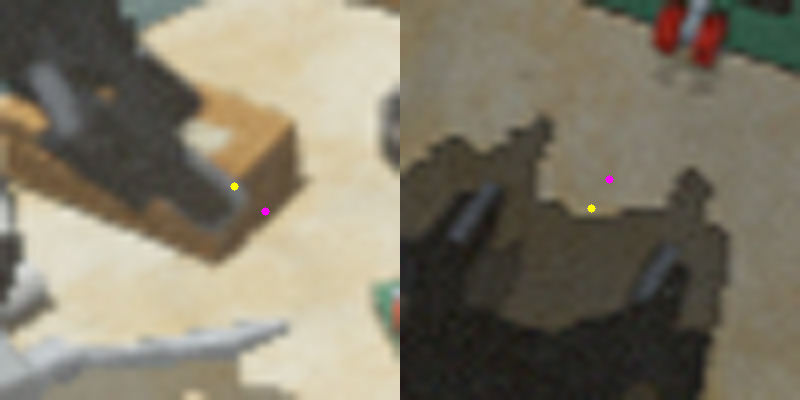

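>>> apply_moves --plan "0 -3 0 0 0 0;0 -4 0 0 0 0;0 -4 0 0 0 0;0 -4 0 0 0 0;0 -4 0 0 0 0" --claw 5.5

```text
t: 2.73
tool_pos: [0.5321, 0.2682, 0.0993]
tcp_rot: [-0.377, 0.723, 0.513, -0.267]
wrist_force: [0.0, 0.5, -0.2]
gripper_width: 0.0552
```

>>> apply_moves --plan "0 1.5 0 0 0 0;0 3 0 0 0 0;0 4.5 0 0 0 0;0 5.6 0 0 0 0;0 5.6 0 0 0 0"

```text
t: 3.15
tool_pos: [0.5623, 0.2566, 0.0514]
tcp_rot: [-0.377, 0.724, 0.512, -0.268]
wrist_force: [-0.2, -0.2, -0.4]
gripper_width: 0.0547
```

>>> apply_moves --plan "0 0 0 0 0 0;0 0 0 0 0 0;0 0 0 0 0 0;0 0 0 0 0 0;0 0 0 0 0 0" --claw 0

```text
t: 3.57
tool_pos: [0.5622, 0.2581, 0.0544]
tcp_rot: [-0.377, 0.723, 0.514, -0.267]
wrist_force: [-0.5, -0.2, 0.7]
gripper_width: 0.0227
```

>>> apply_moves --plan "0 -0.6 0.2 0 0 0;0 -1.2 0.3 0 0 0;0 -1.9 0.4 0 0 0;0 -2.5 0.4 0 0 0;0 -2.5 0.4 0 0 0"

```text
t: 3.98
tool_pos: [0.5451, 0.264, 0.0732]
tcp_rot: [-0.377, 0.723, 0.514, -0.267]
wrist_force: [-0.8, -1.3, 0.2]
gripper_width: 0.0226
```

>>> apply_moves --plan "0 -0.5 0 0 0 0;0 -1 -0.1 0 0 0;0 -1.5 -0.2 0 0 0;0 -1.8 -0.2 0 0 0;0 -1.8 -0.2 0 0 0"

```text
t: 4.4
tool_pos: [0.5373, 0.2663, 0.0884]
tcp_rot: [-0.377, 0.723, 0.513, -0.267]
wrist_force: [2.5, -1.6, -3.7]
gripper_width: 0.0222
```

Run:
```python
from h import *
A=snap("scene","s5");B=snap("top","t5")
for n,im in(("s",A),("t",B)):
    h=cv2.cvtColor(im[:,:,::-1].copy(),cv2.COLOR_BGR2HSV);m=((h[...,0]<8)|(h[...,0]>172))&(h[...,1]>130)&(h[...,2]>70)
    x0,y0,x1,y1=(240,150,320,250) if n=="s" else (235,190,325,255)
    v,u=np.nonzero(m[y0:y1,x0:x1]);print(n,len(u),u.mean()+x0,v.mean()+y0)
print(get_state())
A=cv2.resize(A[150:230,240:320],(400,400),interpolation=2);B=cv2.resize(B[180:260,235:315],(400,400),interpolation=2)
cv2.imwrite("pics/c5.png",np.hstack([A,B])[:,:,::-1])
```

```text
s 2 259.5 190.5
t 32 265.46875 240.875
{'t': 4.5, 'joint_pos': array([ 0.59875333,  0.5323797 ,  1.90864657, -1.04527313,  0.562751  ,
        0.23717954]), 'qd': array([-0.00039393,  0.00362894, -0.00065549, -0.0014182 , -0.00109219,
        0.00093309]), 'tau': array([ 1.25118356e+00, -5.42260337e+01, -2.06475484e+01, -9.34102368e-01,
        4.76189665e-01, -4.15126607e-02]), 'tool_pos': array([0.53737447, 0.26628305, 0.08795015]), 'tcp_rot': array([-0.3767233 ,  0.72343175,  0.51327699, -0.26696963]), 'wrist_force': array([ 2.58850135, -0.58719235, -4.28030928]), 'moment': array([0.1175495 , 0.28502391, 0.04078521]), 'gripper_width': 0.022643303582457065}
```

View pics/c5.png

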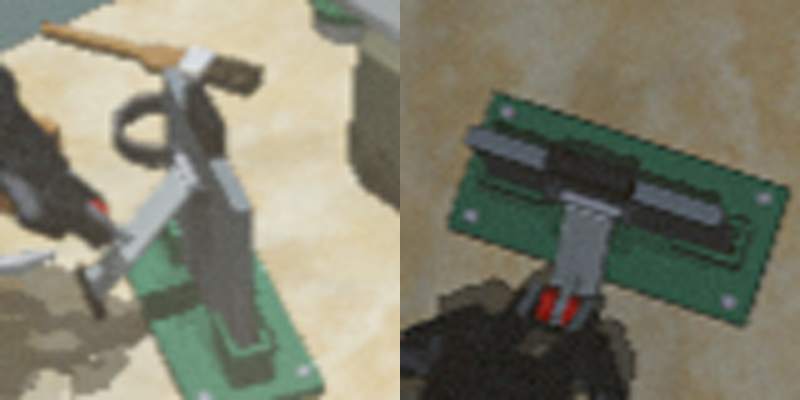

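>>> apply_moves --plan "0 0.2 0 0 0 0;0 0.2 0 0 0 0;0 0.2 0 0 0 0;0 0.2 0 0 0 0;0 0.2 0 0 0 0" --claw 5.5

```text
t: 4.92
tool_pos: [0.5385, 0.2661, 0.0863]
tcp_rot: [-0.377, 0.723, 0.513, -0.267]
wrist_force: [-0.4, -0.2, -0.2]
gripper_width: 0.0552
```

>>> apply_moves --plan "0 -3 0 0 0 0;0 -6 0 0 0 0;0 -10 0 0 0 0;0 -14 0 0 0 0;0 -17 0 0 0 0"

```text
t: 5.33
tool_pos: [0.4451, 0.2988, 0.2279]
tcp_rot: [-0.377, 0.723, 0.514, -0.267]
wrist_force: [1.1, 0.7, 0.2]
gripper_width: 0.0553
```

Run:
```python
from h import *
A=snap("scene","s6");B=snap("top","t6")
for n,im in(("s",A),("t",B)):
    h=cv2.cvtColor(im[:,:,::-1].copy(),cv2.COLOR_BGR2HSV);m=((h[...,0]<8)|(h[...,0]>172))&(h[...,1]>130)&(h[...,2]>70)
    x0,y0,x1,y1=(240,150,320,250) if n=="s" else (235,190,325,255)
    v,u=np.nonzero(m[y0:y1,x0:x1]);print(n,len(u),u.mean()+x0,v.mean()+y0)
A=cv2.resize(A[150:230,230:310],(400,400),interpolation=2);B=cv2.resize(B[180:260,235:315],(400,400),interpolation=2)
cv2.imwrite("pics/c6.png",np.hstack([A,B])[:,:,::-1])
H=np.array([.596,.2455,.165]); R=R_from(-cx,[0,0,-1])
go(H+[0,0,.14],R)
# two-step yaw
```

```text
s 25 258.32 195.2
t 42 266.26190476190476 242.1904761904762
go [ -0.19   3.05 -17.39] [0.475 1.517 0.486] t 5.43 q [ 0.77  0.23  1.92 -0.76  0.84  0.02] |d| 17.7 deg 95.2
```

View pics/c6.png

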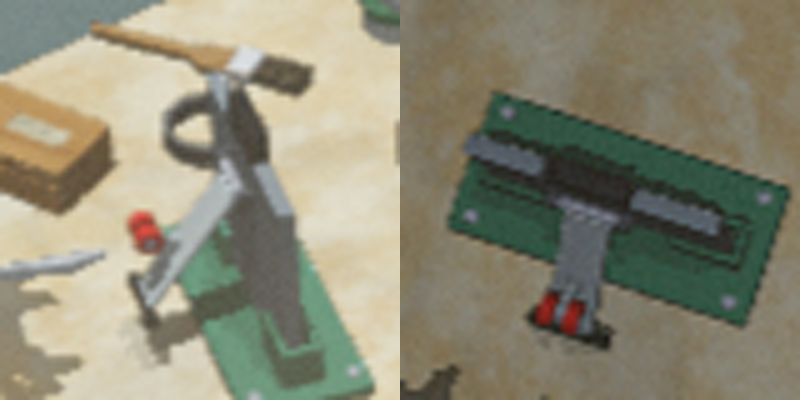

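>>> apply_moves --plan "0 -2 -1.5 0.158 0.506 0.162;0 -4 -3 0.158 0.506 0.162;0 -6 -4 0.158 0.506 0.162;0 -6 -4 0.158 0.506 0.162;0 -6 -4 0.158 0.506 0.162" --claw 6.5

```text
t: 5.85
tool_pos: [0.4457, 0.299, 0.2987]
tcp_rot: [-0.528, 0.774, 0.319, -0.143]
wrist_force: [-0.2, -0.3, -0.1]
gripper_width: 0.0651
```

>>> apply_moves --plan "0 0 0 0.158 0.506 0.162;0 0 0 0.158 0.506 0.162;0 0 0 0.158 0.506 0.162;0 0 0 0.158 0.506 0.162;0 0 0 0.158 0.506 0.162"

```text
t: 6.27
tool_pos: [0.4455, 0.2983, 0.297]
tcp_rot: [-0.635, 0.766, 0.101, -0.012]
wrist_force: [0.2, -0.7, 0.5]
gripper_width: 0.0653
```

Run:
```python
from h import *
print("tab",tri((258.3,195.2),(266.3,242.2)))
H=np.array([.596,.2455,.165]); R=R_from(-cx,[0,0,-1])
go(H+[0,0,.12],R)
```

```text
tab (array([0.52430425, 0.27117406, 0.10215839]), np.float64(0.0010175046553837822))
go [13.71  4.16 -7.1 ] [0.163 0.496 0.156] t 6.27 q [ 0.62  0.25  1.6  -0.23  1.29  0.52] |d| 16.0 deg 31.2
```

>>> apply_moves --plan "3 1 -1.5 0.163 0.496 0.156;6 2 -3 0.163 0.496 0.156;9 3 -4.5 0.163 0.496 0.156;12 3.7 -6 0.163 0.496 0.156;13.7 4.2 -7.1 0.163 0.496 0.156"

```text
t: 6.68
tool_pos: [0.5988, 0.2445, 0.284]
tcp_rot: [-0.697, 0.697, -0.119, 0.119]
wrist_force: [0.2, 0.3, -0.4]
gripper_width: 0.0651
```

Run:
```python
from h import *
A=snap("scene","s7");B=snap("top","t7")
H=np.array([.596,.2455,.156]); R=R_from(-cx,[0,0,-1])
go(H,R)
```

```text
go [-0.28 12.74  0.09] [0.002 0.001 0.   ] t 6.78 q [ 0.32  0.48  1.29 -0.    1.37  0.65] |d| 12.7 deg 0.2
```

>>> apply_moves --plan "-0.2 3 0.1 0 0 0;-0.2 6 0.1 0 0 0;-0.2 9 0.1 0 0 0;-0.2 10 0.1 0 0 0;-0.2 10.5 0.1 0 0 0"

```text
t: 7.2
tool_pos: [0.5931, 0.2483, 0.1785]
tcp_rot: [-0.696, 0.699, -0.116, 0.115]
wrist_force: [0.3, -0.2, 0.8]
gripper_width: 0.065
```

>>> apply_moves --plan "0 0.6 0 0 0 0;0 1.2 0 0 0 0;0 1.8 0 0 0 0;0 2.2 0 0 0 0;0 2.2 0 0 0 0"

```text
t: 7.62
tool_pos: [0.5941, 0.2484, 0.1582]
tcp_rot: [-0.697, 0.698, -0.115, 0.116]
wrist_force: [0.7, 0.2, 0.7]
gripper_width: 0.0647
```

Run:
```python
from h import *
A=snap("scene","s8");B=snap("top","t8")
A=cv2.resize(A[140:240,230:330],(400,400),interpolation=2);B=cv2.resize(B[170:270,235:335],(400,400),interpolation=2)
cv2.imwrite("pics/c8.png",np.hstack([A,B])[:,:,::-1])
go([.596,.2455,.156],R_from(-cx,[0,0,-1]));print(get_state()["wrist_force"])
```

```text
go [ 0.24  0.29 -0.23] [0.001 0.007 0.002] t 7.72 q [ 0.32  0.58  1.44 -0.    1.12  0.65] |d| 0.4 deg 0.4
[-0.41919296  0.0737352   0.55302653]
```

View pics/c8.png

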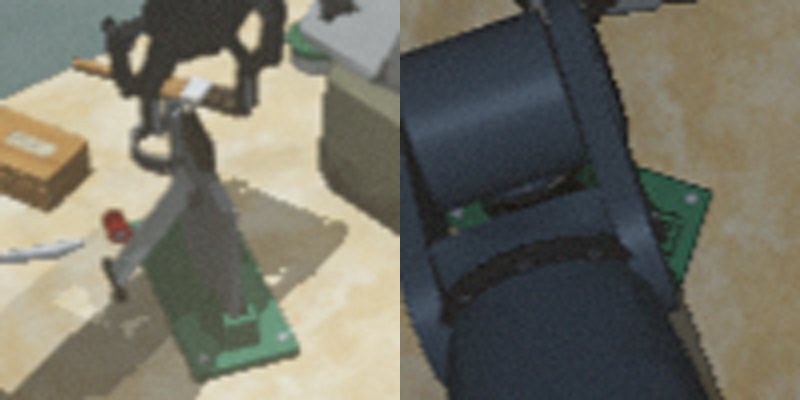

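>>> apply_moves --plan "0.1 0.4 -0.2 0 0 0;0.1 0.8 -0.2 0 0 0;0.1 1.2 -0.2 0 0 0;0.1 1.2 -0.2 0 0 0;0.1 1.2 -0.2 0 0 0"

```text
t: 8.13
tool_pos: [0.5945, 0.2461, 0.1462]
tcp_rot: [-0.697, 0.698, -0.115, 0.116]
wrist_force: [0.2, 0.3, 0.0]
gripper_width: 0.0647
```

>>> apply_moves --plan "0 0 0 0 0 0;0 0 0 0 0 0;0 0 0 0 0 0;0 0 0 0 0 0;0 0 0 0 0 0" --claw 0 --newtons 60

```text
t: 8.55
tool_pos: [0.5949, 0.2463, 0.147]
tcp_rot: [-0.697, 0.698, -0.115, 0.117]
wrist_force: [0.1, 1.2, 3.7]
gripper_width: 0.0123
```

>>> apply_moves --plan "0 0 0 0 0 0;0 0 0 0 0 0"

```text
t: 8.72
tool_pos: [0.5949, 0.2463, 0.147]
tcp_rot: [-0.697, 0.698, -0.115, 0.117]
wrist_force: [1.2, 0.6, 3.1]
gripper_width: 0.0123
```

>>> apply_moves --plan "0 -0.7 0 0 0 0;0 -1.5 0 0 0 0;0 -2.5 0 0 0 0;0 -3.5 0 0 0 0;0 -4.5 0 0 0 0"

```text
t: 9.13
tool_pos: [0.5945, 0.2462, 0.1928]
tcp_rot: [-0.697, 0.698, -0.115, 0.116]
wrist_force: [-0.1, 0.9, -4.8]
gripper_width: 0.0122
```

>>> apply_moves --plan "0 -1.5 0 0 0 0;0 -3 0 0 0 0;0 -4.5 0 0 0 0;0 -6 0 0 0 0;0 -7 0 0 0 0"

```text
t: 9.55
tool_pos: [0.5947, 0.2465, 0.264]
tcp_rot: [-0.697, 0.698, -0.115, 0.117]
wrist_force: [-0.1, -0.0, -4.0]
gripper_width: 0.0123
```

Run:
```python
from h import *
A=snap("scene","s9")
A=cv2.resize(A[100:250,210:360],(600,600),interpolation=2)
cv2.imwrite("pics/c9.png",A[:,:,::-1])
mx=np.array([.981,.194,0]);my=np.array([-.194,.981,0]);M=np.array([.600,-.2205,0])
R=R_from(mx,[0,0,-1]); Rl=R_from(mx*np.cos(.35)+np.array([0,0,np.sin(.35)]), mx*np.sin(.35)-np.array([0,0,np.cos(.35)]))
s=get_state();print(s["tool_pos"],s["wrist_force"],s["gripper_width"])
# foot offset from TCP along chart z: TCP .147 at rest, foot z .012 -> 0.135
d=.135; foot=M+.04*mx+[0,0,.006]; T=foot+d*(np.array([0,0,np.cos(.35)])-mx*np.sin(.35)); print("final TCP",T)
go(T+[0,0,.12],R);go(T+[0,0,.12],Rl)
```

```text
[0.59527317 0.24666526 0.26557424] [-0.68886442 -0.78651966 -2.63734672] 0.012471893374470662
final TCP [ 0.59382833 -0.22172049  0.13281532]
go [ 14.99   1.29 -44.38] [-0.    -0.524  0.006] t 9.6 q [ 0.32  0.48  1.33 -0.    1.32  0.65] |d| 46.9 deg 30.0
go [ 14.99   1.29 -44.38] [ 0.092 -0.519 -0.336] t 9.6 q [ 0.32  0.48  1.33 -0.    1.32  0.65] |d| 46.9 deg 35.8
```

View pics/c9.png

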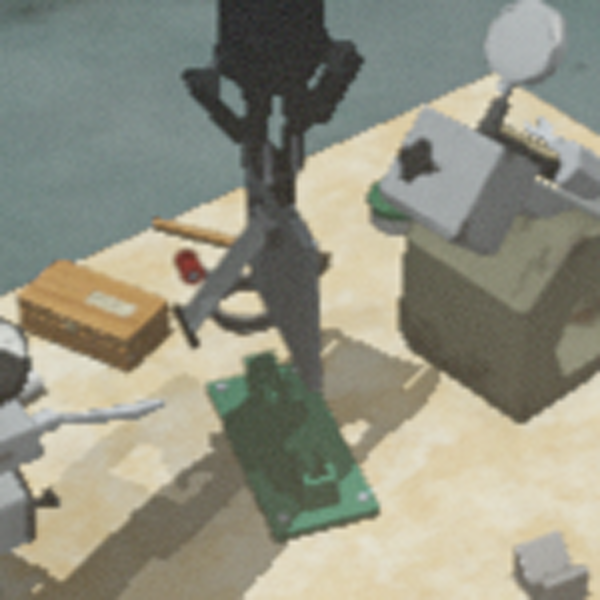

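>>> apply_moves --plan "0.5 0 -1.5 0 0 0;1.3 0 -4 0 0 0;2.4 0 -7.2 0 0 0;3.6 0 -10.6 0 0 0;4.8 0 -14 0 0 0"

```text
t: 10.02
tool_pos: [0.594, 0.0967, 0.2612]
tcp_rot: [-0.697, 0.698, -0.115, 0.116]
wrist_force: [1.0, 0.5, -3.7]
gripper_width: 0.0124
```

>>> apply_moves --plan "1.2 0.1 -3.4 0 0 0;2.4 0.2 -6.8 0 0 0;3.6 0.3 -10.2 0 0 0;4.6 0.5 -13.6 0 0 0;5.6 0.6 -16.6 0 0 0"

```text
t: 10.43
tool_pos: [0.5931, -0.0793, 0.2554]
tcp_rot: [-0.697, 0.698, -0.116, 0.116]
wrist_force: [-0.0, 0.3, -5.0]
gripper_width: 0.0126
```

```bash
cat >> h.py <<'E'
mx=np.array([.981,.194,0]);T=np.array([.5938,-.2217,.1328])
Rl=R_from(mx*np.cos(.35)+np.array([0,0,np.sin(.35)]), mx*np.sin(.35)-np.array([0,0,np.cos(.35)]))
E
python3 - <<'E'
from h import *
go(T+[0,0,.08],Rl)
E
```

```text
go [  4.68   4.28 -13.45] [ 0.093 -0.519 -0.342] t 10.43 q [-0.21  0.4   1.47 -0.    1.26  0.12] |d| 14.9 deg 36.0
```

>>> apply_moves --plan "1 0.8 -3 0.019 -0.104 -0.068;2 1.7 -6 0.037 -0.208 -0.137;3 2.6 -9 0.056 -0.311 -0.205;4 3.4 -11.5 0.074 -0.415 -0.274;4.7 4.3 -13.4 0.093 -0.519 -0.342"

```text
t: 10.85
tool_pos: [0.5943, -0.2152, 0.2149]
tcp_rot: [0.707, -0.686, -0.16, -0.061]
wrist_force: [1.5, 1.3, -5.1]
gripper_width: 0.0123
```

>>> apply_moves --plan "0 0 0 0 0 0;0 0 0 0 0 0;0 0 0 0 0 0"

```text
t: 11.1
tool_pos: [0.5949, -0.2129, 0.2152]
tcp_rot: [0.709, -0.685, -0.157, -0.062]
wrist_force: [-0.2, 1.2, -4.9]
gripper_width: 0.0122
```

Run:
```python
from h import *
snap("scene","s10");snap("top","t10")
go(T+[0,0,.03],Rl);print(get_state()["wrist_force"],get_state()["tool_pos"])
```

```text
go [-1.91  4.93 -0.97] [ 0.008 -0.056 -0.036] t 11.2 q [-0.5   0.38  1.64  0.25  0.88 -0.78] |d| 5.4 deg 3.8
[ 0.1572039   0.47899758 -4.76799349] [ 0.59549899 -0.21223272  0.21566357]
```

Descend slowly to 3 cm above, then 1 mm-scale steps until contact.

>>> apply_moves --plan "-0.4 1 -0.2 0 -0.02 -0.01;-0.8 2 -0.4 0 -0.03 -0.02;-1.2 3 -0.6 0.01 -0.045 -0.03;-1.6 4 -0.8 0.01 -0.056 -0.036;-1.9 4.9 -1 0.01 -0.056 -0.036"

```text
t: 11.62
tool_pos: [0.5938, -0.222, 0.1624]
tcp_rot: [0.706, -0.68, -0.191, -0.054]
wrist_force: [-0.0, 0.5, -5.9]
gripper_width: 0.0121
```

>>> apply_moves --plan "0 0 0 0 0 0;0 0 0 0 0 0"

```text
t: 11.78
tool_pos: [0.5939, -0.2222, 0.1628]
tcp_rot: [0.706, -0.68, -0.19, -0.054]
wrist_force: [0.2, -0.4, -4.2]
gripper_width: 0.0121
```

Run:
```python
from h import *
A=snap("scene","s11");B=snap("top","t11")
cv2.imwrite("pics/c11.png",np.hstack([cv2.resize(A[230:360,320:450],(400,400),interpolation=2),cv2.resize(B[150:280,370:500],(400,400),interpolation=2)])[:,:,::-1])
go(T,Rl);print(get_state()["wrist_force"],get_state()["tool_pos"])
```

```text
go [-1.08  2.89  0.09] [-0.002  0.001  0.001] t 11.88 q [-0.53  0.44  1.7   0.34  0.76 -0.95] |d| 3.1 deg 0.1
[-0.53206841 -0.01816397 -4.12515787] [ 0.59422217 -0.22257275  0.16369858]
```

>>> apply_moves --plan "-0.18 0.5 0 0 0 0;-0.36 0.95 0 0 0 0;-0.53 1.4 0 0 0 0;-0.7 1.9 0 0 0 0;-0.86 2.35 0 0 0 0"

```text
t: 12.3
tool_pos: [0.5935, -0.2227, 0.1371]
tcp_rot: [0.706, -0.68, -0.19, -0.054]
wrist_force: [-0.4, -0.6, -5.0]
gripper_width: 0.0129
```

>>> apply_moves --plan "-0.05 0.1 0 0 0 0;-0.1 0.2 0 0 0 0;-0.13 0.3 0 0 0 0;-0.16 0.4 0 0 0 0;-0.16 0.4 0 0 0 0"

```text
t: 12.72
tool_pos: [0.5938, -0.2229, 0.1339]
tcp_rot: [0.706, -0.68, -0.191, -0.055]
wrist_force: [-0.3, -0.2, -3.9]
gripper_width: 0.0123
```

>>> apply_moves --plan "-0.03 0.08 0 0 0 0;-0.06 0.15 0 0 0 0;-0.09 0.22 0 0 0 0;-0.11 0.3 0 0 0 0;-0.11 0.3 0 0 0 0"

```text
t: 13.13
tool_pos: [0.5954, -0.2236, 0.1331]
tcp_rot: [0.704, -0.681, -0.192, -0.056]
wrist_force: [0.1, 0.4, 12.8]
gripper_width: 0.0125
```

Run:
```python
from h import *
s=get_state();print(s["wrist_force"],s["moment"],s["tool_pos"])
```

```text
[ 0.06217089  0.37058347 12.78142149] [ 0.51444147 -0.39145414 -0.01602966] [ 0.59544136 -0.22358345  0.13305515]
```

>>> apply_moves --plan "0.04 -0.1 0 0 0 0;0.06 -0.16 0 0 0 0;0.06 -0.16 0 0 0 0"

```text
t: 13.38
tool_pos: [0.5945, -0.2231, 0.1333]
tcp_rot: [0.705, -0.681, -0.191, -0.055]
wrist_force: [4.3, 1.2, 6.1]
gripper_width: 0.0125
```

Run:
```python
from h import *
A=snap("scene","s12");B=snap("top","t12")
cv2.imwrite("pics/c12.png",np.hstack([cv2.resize(A[220:350,320:450],(400,400),interpolation=2),cv2.resize(B[150:280,370:500],(400,400),interpolation=2)])[:,:,::-1])
s=get_state();print(s["wrist_force"],s["tool_pos"])
```

```text
[2.60805646 0.65507922 7.06232231] [ 0.59454464 -0.22315236  0.1332554 ]
```

View pics/c12.png

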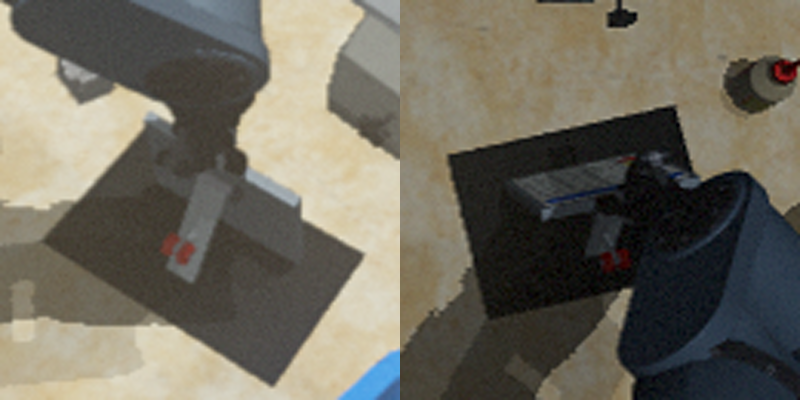

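>>> apply_moves --plan "0.03 -0.08 0 0 0 0;0.03 -0.08 0 0 0 0;0.03 -0.08 0 0 0 0"

```text
t: 13.73
tool_pos: [0.594, -0.223, 0.1334]
tcp_rot: [0.705, -0.68, -0.191, -0.055]
wrist_force: [3.5, 1.2, 5.6]
gripper_width: 0.0125
```

>>> apply_moves --plan "0 0 0 0 0 0;0 0 0 0 0 0;0 0 0 0 0 0;0 0 0 0 0 0" --claw 4.5

```text
t: 14.07
tool_pos: [0.5931, -0.2226, 0.1324]
tcp_rot: [0.706, -0.68, -0.19, -0.054]
wrist_force: [0.6, 0.2, 0.6]
gripper_width: 0.0449
```

>>> apply_moves --plan "0 -0.8 0 0 0 0;0 -2 0 0 0 0;0 -3.5 0 0 0 0;0 -5.5 0 0 0 0;0 -8 0 0 0 0"

```text
t: 14.48
tool_pos: [0.5658, -0.2281, 0.209]
tcp_rot: [0.706, -0.68, -0.19, -0.054]
wrist_force: [0.2, -0.5, 1.1]
gripper_width: 0.0453
```

>>> apply_moves --plan "0 -3 0 0 0 0;0 -6 0 0 0 0;0 -9 0 0 0 0;0 -12 0 0 0 0;0 -13 0 0 0 0"

```text
t: 14.9
tool_pos: [0.5225, -0.238, 0.3358]
tcp_rot: [0.704, -0.682, -0.192, -0.056]
wrist_force: [0.1, -0.3, 0.9]
gripper_width: 0.0449
```

Run:
```python
from h import *
import time
def red(n,im,x0,y0,x1,y1):
    h=cv2.cvtColor(im[:,:,::-1].copy(),cv2.COLOR_BGR2HSV);m=((h[...,0]<8)|(h[...,0]>172))&(h[...,1]>110)&(h[...,2]>50)
    v,u=np.nonzero(m[y0:y1,x0:x1]);return len(u),u.mean()+x0,v.mean()+y0
for k in range(3):
    A=snap("scene",f"s13{k}");B=snap("top",f"t13{k}")
    a,b=red("s",A,360,280,400,320),red("t",B,425,220,455,245)
    p,e=tri(a[1:],b[1:]);print(a,b,p,e)
    M=np.array([.6,-.2205,0]);d=p-M;print("mat frame",d@[.981,.194,0],d@[-.194,.981,0])
s=get_state();print(s["tool_pos"],s["wrist_force"])
# expected tab: foot at .04, lean .35, leg .7
l=.35;o,z=.0728,.112-.025;print("exp tab mat x,z",.04-o*np.cos(l)-z*np.sin(l), .006+z*np.cos(l)-o*np.sin(l))
# other things: change vs first picture
a0,b0=cv2.imread("pics/s0.png"),cv2.imread("pics/t0.png")
for n,q in(("ring",(340,235,375,262)),("vblk",(348,190,372,212)),("dial",(335,148,368,172)),("case",(175,215,226,252))):
    x0,y0,x1,y1=q;t=b0[y0:y1,x0:x1];r=cv2.matchTemplate(B[:,:,::-1].copy()[y0-12:y1+12,x0-12:x1+12],t,cv2.TM_CCOEFF_NORMED);_,m,_,l=cv2.minMaxLoc(r);print(n,m,np.array(l)-12)
cv2.imwrite("pics/c13.png",np.hstack([cv2.resize(A[220:350,320:450],(400,400),interpolation=2),cv2.resize(B[150:280,370:500],(400,400),interpolation=2)])[:,:,::-1])
```

```text
(47, np.float64(377.0), np.float64(300.1489361702128)) (30, np.float64(439.76666666666665), np.float64(234.06666666666666)) [ 0.54331764 -0.23308497  0.06765019] 0.0035220644498194795
mat frame -0.05804688239203001 -0.0013494802881775804
(46, np.float64(377.0652173913044), np.float64(300.2391304347826)) (35, np.float64(439.54285714285714), np.float64(234.02857142857144)) [ 0.54369625 -0.23284117  0.06660628] 0.003122297605698563
mat frame -0.057628160885410104 -0.0011837605894884566
(46, np.float64(376.9347826086956), np.float64(300.2173913043478)) (30, np.float64(439.6666666666667), np.float64(233.9)) [ 0.54370721 -0.23288902  0.06687291] 0.003959000304169359
mat frame -0.057626693580732 -0.0012328292723244678
[ 0.52273649 -0.23672077  0.32841355] [0.0463898  0.31035508 0.05561848]
exp tab mat x,z -0.058218442743913454 0.0627624656349651
ring 0.9892750978469849 [0 0]
vblk 0.993322491645813 [0 0]
dial 0.9911359548568726 [0 0]
case 0.9924246668815613 [0 0]
```

Tab sits where the standing chart predicts (mat x −0.058, z 0.067 against 0.063), at rest, with the other things unmoved.

```bash
python3 -c "
from h import *
print(hand_in())"
```

```text
the job is handed in; nothing more can be done
None
```

I swung the leg out to its stop, lifted the chart out of the rack by the handle and stood it on the mat, leaning back on its leg with its printed face away from the robot. The job is handed in at about 15 s of robot time; no verdict is reported.

**What the last checks showed**
- **Leg:** after I released the pull in the rack, its triangulated position put the leg at about 0.7 rad.
- **Placing:** the chart met the mat at the expected height, with about 13 N at most on the wrist, and was released and the arm withdrawn upwards.
- **Position on the mat:** the red pull stands at mat x −0.058 m, y −0.001 m and height 0.067 m. For a chart standing at 0.35 rad I expected x −0.058 m and height 0.063 m. Three successive looks agreed to within about 1 mm, so the chart is at rest.
- **Other things:** the ring, V-block, dial and case show no shift in the top view.
- **Robot:** clear of everything, with the wrist force near zero.

**What failed or disagreed**
- **First pinch missed:** my first pinch on the pull closed on nothing. In the pictures the fingertips stood about 15–20 mm short of what the reported TCP pose implied. I went about 15 mm deeper for both grips, and both then held.
- **Last view not seen:** the viewer refused the final picture because its limit was reached. The check after release is therefore numeric only. The last picture I saw was taken just before release and showed the chart standing correctly.
- **Not measured after release:** lean, squareness and foot heights were not measured directly. They rest on the placing pose and the position of the pull.

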